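Put the spice jar away

ROBOT

A 7-joint arm with a two-finger parallel gripper is mounted at the origin on the work surface. World frame = base frame: x ahead of the robot, y to its left, z up, the work surface at z = 0. Lengths are in mm, angles in rad, forces in N, time in s.
With the tool pointing down it reaches from about 425 to 875 mm from the base axis. Payload 8.4 kg.
Tool frame: the origin (TCP) lies midway between the tips of the shut fingers; the grasp point (between the pads) lies 19 mm behind it; z points along the fingers, y is the line along which they close (so a half turn about z gives the same grasp; the last joint's range is limited). The gripper opens to 87 mm and grips with 3 to 60 N. Pads are 19 mm wide; open, the fingers measure 117 mm over their backs; the gripper's body (75 mm by 190 mm) begins 51 mm behind the grasp point.
Start: joints at [-1.257, 0.333, 0.04, 1.465, -0.013, 1.343, -0.059], TCP at [260.762, 595.371, 222.546] pointing down, gripper open.
Joint ranges: [-2.58, 2.58], [-0.38, 2.09], [-1.3, 1.39], [0.25, 2.4], [-1.5, 4.64], [0.08, 2.09], [-2.65, 2.65]. Speed limits (rad/s): [2.22, 2.22, 2.79, 2.79, 3.14, 3.14, 3.14].

INTERFACE

Orientations are given as a unit quaternion [w, x, y, z].
In Python, from station import r gives the robot as it stands.
- The arm moves only by the tool shift_gripper, called after "Emit:" as name([rows], argument=value, ...), one row to a line, values as JSON. Schema: {"type":"object","properties":{"ticks":{"type":"array","items":{"type":"array","items":{"type":"number"},"minItems":6,"maxItems":6},"minItems":1,"maxItems":8},"jaw":{"type":"number"},"only":{"type":"string"},"quiet":{"type":"boolean"},"lines":{"type":"string"}},"required":["ticks"],"additionalProperties":false}. ticks is a list of rows, 1 to 8 of them, each of 6 numbers: dx, dy, dz in mm, then a rotation vector rx, ry, rz in rad; each row shifts and turns the commanded pose from where the row before left it, along the tool's axes as they then stand; what a row does not reach is not made up. A row lasts 1/12 s, in which the tool goes at most 41.7 mm and 0.125 rad, less where a joint would pass 70% of its speed; a pose out of reach is approached as far as the arm can. jaw is the finger opening in mm, set as the call begins (left out keeps the last). The fingers move at their own pace and stop on an object; the grip force is fixed at half the most. Time passes only in rows, so rows that do not move let the fingers close. The tool returns the time, the measured TCP pose, the force, the opening and the grip force at its end. only (a regular expression) keeps the lines of the reply that match it, lines (a string "A,B") keeps lines A to B, and quiet returns only ok. Input that does not fit is refused with a message, and nothing moves.
- r.observe(): the state, without advancing time (a new reading comes with each control period).
- r.get_image(name): name is "side" or "top" or "wrist"; returns the picture (400x640x3 uint8, red, green, blue); there is no depth.
- r.camera_info(name): a dict with "fx", "fy", "cx", "cy" (pixels), "eye" and "rotation" of the camera in the world. Camera axes: x right, y up, looking along -z (the intrinsics and any distortion apply to the point x, -y, -z); pixel columns grow to the right and rows downward; lengths in mm; the calibration is good to about 2 mm. A picture is of the moment at which its call begins: read the wrist's pose just before it. camera_info takes no time and is no camera call; for the wrist camera it gives the pose at the moment of the call.
- r.sign_off(): hands the job in; it is judged then, once.
The state is a dict: "t": time; "joints": joint angles; "joint_velocities": joint speeds; "effort": joint torques, N m; "position": TCP position; "ee_rot": TCP orientation; "ft_force": force on the tool from outside, world axes, zero at the start; "wrist_torque": the same for the moment, N m; "gripper_width": finger opening in mm; "grip_force": force on a finger pad.
Only numpy, scipy, OpenCV 4.12 (cv2) and the standard library are available. Lean on these libraries where they do the work, as an engineer would, in place of code of your own. Each camera call takes 0.05 s, during which the arm holds its last target. There are 200 camera calls.

TASK

Open the wooden slide-lid box: lift the handle end of its lid over the stop lip, slide the lid out of its grooves and lay it flat on the counter, handle up. Then take the round jar out of the box (leave the square tin in its place) and stand it gently upright in the spice chest. Finally push the chest's sliding hatch fully shut, and leave the other things on the counter where they are.

Things in the scene. Friction and masses are not known exactly. Their poses are not given: they have to be found in the camera images.
- box: Mid-brown wooden box fixed on the counter, 196 (x) x 140 (y) mm; origin under its centre, z up. Inside 160 (x) x 104 (y) mm, floor at z = 6. The lid lies on a ledge at z = 78 in a recess 175 x 120 mm, side guides up to z = 86. The stop lip is at the -x end (towards the robot), the rear wall (top z = 105) and grooves at the +x end.
- box_lip (a point): Middle of the stop lip's top edge (box x = -92.75, z = 86 mm). The lip is 10.5 mm thick (box x -98 to -87.5) and as high as the lid's top, so the lid's -x end must rise more than 8 mm before it can slide out, towards the box's -x.
- box_groove (a point): Mouth of the grooves (box x = 49.5, y = 0, z = 91 mm). From here to box x = 87.5 a cap covers each side edge of the lid: underside z = 91 (5 mm of play over the lid), top z = 97, 100 mm clear between the caps. With its rear fully in, the lid's front can rise at most about 18 mm; slid back 38 mm its rear is free and it lifts away.
- lid: Light wooden lid, loose, 172 (x) x 116 (y) x 8 mm, about 0.11 kg; origin at the centre of its underside, z up, x as the box's x at the start. Its only handle is a block 22 (x) x 26 (y) x 30 (z) mm on its top, centred at x = -55 mm, top 38 mm above the underside.
- lid_handle (a point): Middle of the lid's handle block: 55 mm from the lid's centre towards -x, 23 mm above its underside.
- lid_front (a point): Middle of the lower edge of the lid's handle end (lid x = -86 mm), behind the stop lip at the start.
- lid_rear (a point): Middle of the lower edge of the lid's rear end (lid x = +86 mm), in the grooves at the start.
- jar: Round amber glass jar with a steel cap, diameter 46, height 66 mm, about 0.14 kg, origin at the centre of its foot. It stands inside the box, under the lid, about 36 mm from the box's centre towards its -x or +x end; the tin has the other place.
- tin: Square metal tin, 46 x 46 mm, 64 mm high, loose, origin at the centre of its foot; stands in the box beside the jar (about 26 mm between them) and stays there.
- chest: Cream painted spice chest, fixed on the counter, 270 (x) x 126 (y) mm; origin under its centre, z up. Inside 254 x 110 mm, floor at z = 6. The -x half of the top is a fixed panel; the +x half (chest x 0 to 127) is open when the hatch is slid back. The end frame at x = 127 to 135 rises to z = 92, the side tracks to z = 90.
- chest_floor (a point): Point on the chest's inner floor under the middle of the full opening (chest x = 63.5, y = 0, z = 6 mm).
- hatch (a joint): Sliding hatch on top of the chest, in m: 0 = shut against the end frame, up to 0.125 = slid back towards the chest's -x. The opening reaches from chest x = 127 mm back to 127 mm minus this value. Starts 0.088 to 0.125. About 1.5 N friction; stays where left. Panel 137 x 112 mm, z 81 to 89.
- hatch_pull (a point): Middle of the hatch's steel pull, an upright bar 12 (x) x 60 (y) x 26 (z) mm on the hatch; it stands at chest x = 58.5 mm minus the hatch value, z 89 to 115 mm (point at 102).
- mug: White mug, radius 38, height 85 mm, origin under its centre; a bystander.
- bowl: Blue ceramic bowl, radius 55, height 50 mm, origin under its centre; a bystander.
- mill: Dark wooden pepper mill, radius 27, height 128 mm, origin under its centre; a bystander.

How it is judged (in metres and radians):
On the way, in this order (a step that is already met when the one before it is completed fails the run):
1. the lid's handle end is up over the stop lip and past it, its rear still in the grooves (z of lid_front in the frame of box above 0.085 m and x of lid_front in the frame of box below -0.098 m and x of lid_rear in the frame of box above 0.0495 m and z of lid_rear in the frame of box below 0.086 m).
2. the lid lies flat on the counter, handle up (height (world z) of lid below 0.006 m and angle between lid's own z axis and vertical below 0.05 rad and linear speed of lid below 0.02 m/s), for 0.2 s.
3. the jar stands upright on the chest's floor, let go (x of jar in the frame of chest between -0.127 and 0.127 m and y of jar in the frame of chest between -0.055 and 0.055 m and z of jar in the frame of chest below 0.012 m and angle between jar's own z axis and vertical below 0.1 rad and linear speed of jar below 0.02 m/s and contact force between the fingers and jar below 0.1 N), for 0.2 s.
4. the hatch is shut against the frame (value of joint hatch below 0.004 m), for 0.2 s.
At the end, for the whole second after the job is handed in: The lid lies flat on the counter, handle up (underside within 6 mm of the counter, tilt under 0.05 rad); the jar stands upright (tilt under 0.1 rad) at rest on the chest's floor; the hatch is shut to within 4 mm of its frame; the tin still stands in the box (all of step 2 and x of jar in the frame of chest between -0.127 and 0.127 m and y of jar in the frame of chest between -0.055 and 0.055 m and z of jar in the frame of chest below 0.012 m and angle between each of jar, tin's own z axis and vertical below 0.1 rad and linear speed of jar below 0.02 m/s and value of joint hatch below 0.004 m and z of tin in the frame of box below 0.012 m); the robot touches nothing.
It fails at once if a bystander on the counter moved more than 30 mm (distance of any of mug, bowl, mill from where it was at the start of the episode above 0.03 m).
It fails at once if the tin moved more than 30 mm from its place (distance of tin from where it was at the start of the episode above 0.03 m).
It fails at once if the jar dropped or slammed into the chest (over 60 N) (contact force between jar and chest above 60 N).
It fails at once if the jar tipped over (angle between jar's own z axis and vertical above 0.8 rad).
It also fails if it takes over 66 s, if anything falls off the work surface, if the arm or the gripper's body presses on something with over 40 N, if the wrist force passes 120 N, or if a joint passes its speed limit or range.

## Working session

There is one attempt and no reset: what is moved stays moved. The work goes in short steps, Python scripts to look and compute and a tool call to move; the robot and the scene stay as the last step left them, time stands still between calls to the robot, and variables do not carry over. Pictures are saved under pics/ and viewed, at most 10 in all, crops included, and the job is handed in when it is done.

```bash
ls; mkdir -p pics
```

Run:
```python
from station import r
import cv2
print(r.observe())
for n in ("top","side","wrist"):
    i=r.camera_info(n); print(n,i)
a=r.get_image("top");b=r.get_image("side")
cv2.imwrite("pics/top0.png",a[:,:,::-1]);cv2.imwrite("pics/side0.png",b[:,:,::-1])
```

```text
pics
station.py
{'t': 0.0, 'joints': array([-1.25719279,  0.33390163,  0.03987295,  1.4662478 , -0.01340637,
        1.34327567, -0.05850925]), 'joint_velocities': array([-4.63606808e-04, -1.52439802e-03, -1.11536050e-03, -9.83397519e-04,
        3.16562860e-04, -1.18399181e-05,  1.03302110e-04]), 'effort': array([-4.76122332e-04, -6.56346846e+01,  1.33475807e+00, -4.03797662e+01,
       -5.99015853e-02,  4.46744997e-02,  1.16830838e-04]), 'position': array([260.60906874, 594.97725173, 221.67672709]), 'ee_rot': array([-1.11244267e-04,  2.04952433e-01,  9.78771621e-01, -7.75279550e-04]), 'ft_force': array([-0.13693885, -0.05869276, -0.17289308]), 'wrist_torque': array([0.01471929, 0.00182692, 0.02426862]), 'grip_force': 0.0, 'gripper_width': 87.3086129692753}
top {'fx': 423.0878239043753, 'fy': 423.0878239043753, 'cx': 319.38311596040944, 'cy': 200.5435632778737, 'eye': array([510.31980608, -49.27654684, 837.61810498]), 'rotation': array([-0.69920535, -0.06387003,  0.04717684,  0.71049761])}
side {'fx': 489.6196249120405, 'fy': 489.6196249120405, 'cx': 318.6683129376437, 'cy': 185.41025009433986, 'eye': array([ 499.06354941, -821.97366691,  795.53511059]), 'rotation': array([ 0.91287344,  0.39690055, -0.03720523, -0.08802161])}
wrist {'fx': 340.59136001524297, 'fy': 340.59136001524297, 'cx': 321.5014058499973, 'cy': 195.62177954088992, 'eye': array([199.78564913, 621.36426628, 384.33985034]), 'rotation': array([ 0.83072284, -0.10230203, -0.0658632 ,  0.5432273 ])}
```

View pics/top0.png

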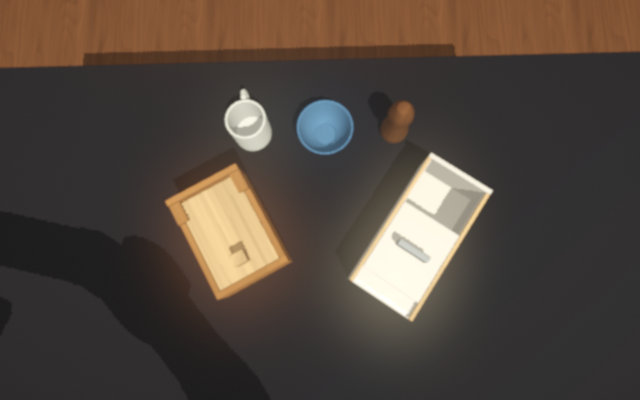

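View pics/side0.png

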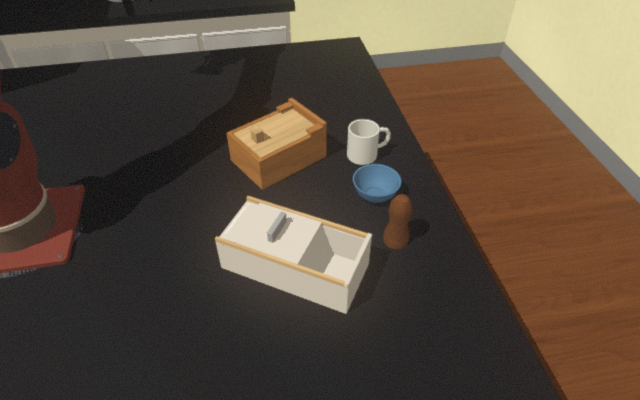

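The top view shows the box at left, with rim corners near (167,203), (236,165), (290,262) and (218,299) and the handle near (239,253). The chest is at right, with rim corners near (432,154), (492,190), (412,320) and (350,280) and the pull near (413,249). The side view agrees. I'll zoom in for exact corners.

Create h.py:
```python
import numpy as np, cv2
from scipy.spatial.transform import Rotation as R
from station import r
def rot(q): return R.from_quat([q[1],q[2],q[3],q[0]])
def cast(c,px,z):
    px=np.atleast_2d(np.asarray(px,float))
    d=np.c_[(px[:,0]-c["cx"])/c["fx"],-(px[:,1]-c["cy"])/c["fy"],-np.ones(len(px))]
    d=rot(c["rotation"]).apply(d)
    return c["eye"]+d*((z-c["eye"][2])/d[:,2])[:,None]
def proj(c,P):
    p=rot(c["rotation"]).inv().apply(np.atleast_2d(P)-c["eye"])
    return np.c_[c["cx"]-c["fx"]*p[:,0]/p[:,2],c["cy"]+c["fy"]*p[:,1]/p[:,2]]
```

Run:
```python
from h import *
c=r.camera_info("top")
for nm,p,z in (("rear",[(167,203),(236,165)],105),("front",[(290,262),(218,299)],86),("handle top",[(239,258)],116),("chest far",[(432,154),(492,190)],92),("chest near",[(412,320),(350,280)],90),("pull",[(413,249)],110)):
    print(nm,cast(c,p,z).round(1).tolist())
a=cv2.imread("pics/top0.png")
f=lambda im:cv2.resize(im,None,fx=2.6,fy=2.6,interpolation=cv2.INTER_CUBIC)
cv2.imwrite("pics/zoom0.png",np.hstack([f(a[148:328,155:300]),f(a[148:328,340:500])]))
```

```text
rear [[627.1, 236.8, 105.0], [693.6, 115.3, 105.0]]
front [[520.9, 21.0, 86.0], [458.8, 147.1, 86.0]]
handle top [[528.5, 105.0, 116.0]]
chest far [[710.0, -236.9, 92.0], [642.1, -338.9, 92.0]]
chest near [[420.1, -187.4, 90.0], [488.5, -83.6, 90.0]]
pull [[539.5, -191.0, 110.0]]
```

View pics/zoom0.png

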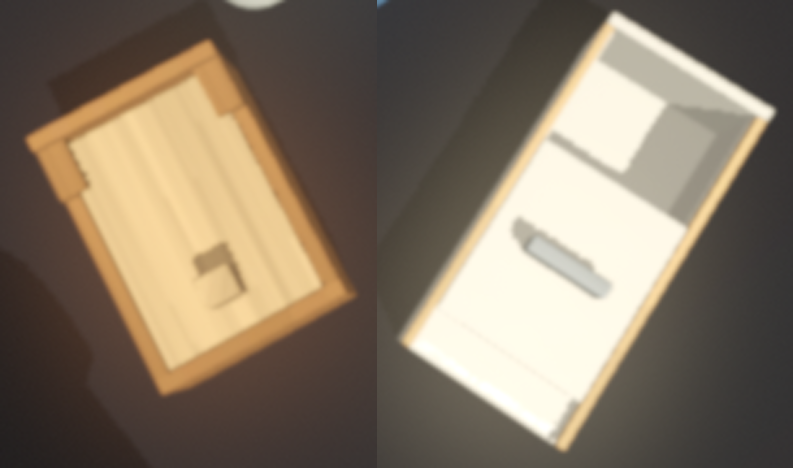

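Run:
```python
from h import *
c=r.camera_info("top")
def fit(zo,pts):
    W=[];L=[]
    for (u,v),(x,y,z) in pts:
        W.append(cast(c,[((u+.5-zo[0])/2.6-.5+zo[1],(v+.5)/2.6-.5+148)],z)[0,:2]);L.append((x,y))
    W=np.array(W);L=np.array(L,float)
    w=(W-W.mean(0))@[1,1j]; l=(L-L.mean(0))@[1,1j]
    a=np.angle((w*l.conj()).sum()); M=np.array([[np.cos(a),-np.sin(a)],[np.sin(a),np.cos(a)]])
    t=W.mean(0)-M@L.mean(0); print("yaw",a.round(4),"t",t.round(1)); print((W-L@M.T-t).round(1).tolist()); return M,t
M,t=fit((0,155),[((27,139),(98,70,105)),((212,42),(98,-70,105)),((163,393),(-98,70,86)),((168,370),(-87.5,59,86)),((322,287),(-87.5,-59,86))])
print("handle",M@[-55,0]+t, "lip",M@[-92.75,0]+t)
z=cast(c,[((220+.5)/2.6-.5+155,(286+.5)/2.6-.5+148)],116);print("handle seen",z)
M,t=fit((377,340),[((613,12),(135,63,92)),((775,108),(135,-63,92)),((402,342),(-135,63,90)),((562,450),(-135,-63,90))])
for p in((565,265),):
    z=cast(c,[((p[0]-377+.5)/2.6-.5+340,(p[1]+.5)/2.6-.5+148)],115)[0,:2]; print("pull local",(z-t)@M)
z=cast(c,[((688-377)/2.6+340,228/2.6+148),((548-377)/2.6+340,140/2.6+148)],89)[:,:2]; print("hatch edge local",(z-t)@M)
print("floor",M@[63.5,0]+t)
o=r.observe(); print(o['t'],rot(o['ee_rot']).as_matrix().round(3), "wrist cam axes",rot(r.camera_info('wrist')['rotation']).as_matrix().round(3))
```

```text
yaw 0.4826 t [577.6 132.7]
[[-1.5, 0.1], [-1.3, -1.3], [0.8, -1.1], [1.5, 0.8], [0.6, 1.4]]
handle [528.92647014 107.20400371] lip [495.48768147  89.68515923]
handle seen [[529.01131357 104.46635699 116.        ]]
yaw -0.5992 t [ 566.3 -210.6]
[[-0.1, 0.4], [1.2, -1.6], [-0.6, 0.0], [-0.5, 1.2]]
pull local [-35.75220956   2.60611044]
hatch edge local [[ 34.42997732 -57.56743985]
 [ 33.95021635  52.59535055]]
floor [ 618.76953377 -246.41511442]
0.1 [[-0.916  0.401 -0.001]
 [ 0.401  0.916 -0.001]
 [-0.    -0.001 -1.   ]] wrist cam axes [[ 0.401 -0.889 -0.221]
 [ 0.916  0.389  0.098]
 [-0.002 -0.242  0.97 ]]
```

Add to h.py:
```python
BX=(0.4826,np.array([577.6,132.7])); CH=(-0.5992,np.array([566.3,-210.6]))
def loc(f,x,y):
    a,t=f; return t+np.array([[np.cos(a),-np.sin(a)],[np.sin(a),np.cos(a)]])@[x,y]
def go(P,yaw=None,tilt=None):
    "tool-axis shift to world point P, and tool-axis rotvec to tool-down with tool y along yaw+90deg (half-turn free)"
    o=r.observe(); T=rot(o['ee_rot'])
    print("t",round(o['t'],2),"pos",o['position'].round(1),"d_tool",T.inv().apply(np.array(P)-o['position']).round(1))
    if yaw is not None:
        best=None
        for k in(0,np.pi):
            G=R.from_euler('z',yaw+k)*R.from_euler('x',np.pi)
            v=(T.inv()*G).as_rotvec()
            if best is None or np.linalg.norm(v)<np.linalg.norm(best): best=v
        print("rotvec",best.round(4))
```

```text
(no output)
```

Emit:
shift_gripper([
  [-27.6,-21.3,2.6,0,0,0],
  [-27.6,-21.3,2.6,0,0,0],
  [-27.6,-21.3,2.6,0,0,0],
  [-27.6,-21.3,2.6,0,0,0],
  [-27.6,-21.3,2.6,0,0,0],
  [-27.6,-21.3,2.6,0,0,0],
  [-27.6,-21.3,2.6,0,0,0],
  [-27.6,-21.3,2.6,0,0,0],
], jaw=87)

```text
t: 0.77
position: [395.0, 348.9, 201.4]
ee_rot: [-0.0, 0.205, 0.979, -0.0]
ft_force: [0.7, -0.0, -0.8]
gripper_width: 87.3
grip_force: 0.0
```

Emit:
shift_gripper([
  [-27.6,-21.3,2.6,0,0,0],
  [-27.6,-21.3,2.6,0,0,0],
  [-27.6,-21.3,2.6,0,0,0],
  [-27.6,-21.3,2.6,0,0,0],
  [-27.6,-21.3,2.6,0,0,0],
  [-27.6,-21.3,2.6,0,0,0],
  [-27.6,-21.3,2.6,0,0,0],
  [-27.6,-21.3,2.6,0,0,0],
])

```text
t: 1.43
position: [528.8, 104.3, 180.7]
ee_rot: [-0.0, 0.205, 0.979, -0.0]
ft_force: [0.2, 0.6, -1.0]
gripper_width: 87.0
grip_force: 0.0
```

Emit:
shift_gripper([
  [0,0,0,0,0,-0.112],
  [0,0,0,0,0,-0.112],
  [0,0,0,0,0,-0.112],
  [0,0,0,0,0,-0.112],
  [0,0,0,0,0,-0.112],
  [0,0,0,0,0,-0.112],
  [0,0,0,0,0,-0.112],
  [0,0,0,0,0,-0.112],
])

```text
t: 2.1
position: [528.2, 106.0, 180.6]
ee_rot: [-0.0, -0.242, 0.97, -0.0]
ft_force: [-0.1, 0.4, 0.5]
gripper_width: 86.6
grip_force: 0.0
```

Emit:
shift_gripper([
  [0,0,0,0,0,0],
  [0,0,0,0,0,0],
])

```text
t: 2.27
position: [528.4, 105.9, 180.7]
ee_rot: [-0.0, -0.238, 0.971, -0.0]
ft_force: [0.2, -0.3, 0.2]
gripper_width: 87.1
grip_force: 0.0
```

Run:
```python
from h import *
c=r.camera_info("wrist"); a=r.get_image("wrist"); cv2.imwrite("pics/w1.png",a[:,:,::-1])
go((529,106,100),BX[0]); print(r.observe()['joints'].round(2))
p=proj(c,[[*loc(BX,-55+x,y),116] for x,y in((-11,-13),(-11,13),(11,13),(11,-13))]); print(p.round(0).tolist())
```

```text
t 2.32 pos [528.4 105.9 180.8] d_tool [-0.6 -0.2 80.8]
rotvec [ 0.     -0.0004 -0.0036]
[-0.61  0.13  0.36  1.81 -0.05  1.21  1.82]
[[303.0, 196.0], [341.0, 195.0], [341.0, 226.0], [304.0, 226.0]]
```

View pics/w1.png

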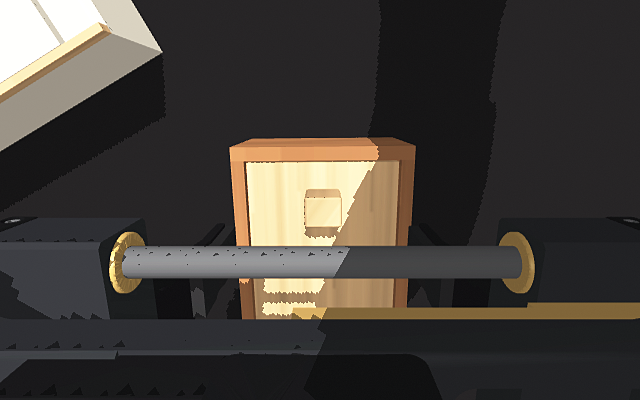

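The wrist view shows the handle top at (305–341, 197–226), within about 2 px of the box pose prediction. The tool is centred and aligned, so I can descend and grip.

Emit:
shift_gripper([
  [-0.6,0,20,0,0,0],
  [0,0,20,0,0,0],
  [0,0,20,0,0,0],
  [0,0,15,0,0,0],
  [0,0,10,0,0,0],
  [0,0,5,0,0,0],
  [0,0,0,0,0,0],
  [0,0,0,0,0,0],
], jaw=60)

```text
t: 2.98
position: [529.4, 106.4, 91.5]
ee_rot: [0.0, -0.239, 0.971, -0.0]
ft_force: [-0.0, -0.2, -0.2]
gripper_width: 60.2
grip_force: 0.0
```

Emit:
shift_gripper([
  [0,0,0,0,0,0],
  [0,0,0,0,0,0],
  [0,0,0,0,0,0],
  [0,0,0,0,0,0],
  [0,0,0,0,0,0],
  [0,0,0,0,0,0],
  [0,0,0,0,0,0],
  [0,0,0,0,0,0],
], jaw=10)

```text
t: 3.65
position: [529.1, 106.4, 91.1]
ee_rot: [0.0, -0.239, 0.971, 0.0]
ft_force: [-1.0, 0.3, 1.4]
gripper_width: 26.0
grip_force: 30.0
```

Emit:
shift_gripper([
  [0,0,-2.2,0,0.015,0],
  [0,0,-2.1,0,0.015,0],
  [0,0,-2.1,0,0.015,0],
  [0,0,-2.1,0,0.015,0],
  [0,0,-2.1,0,0.015,0],
  [0,0,0,0,0,0],
  [0,0,0,0,0,0],
  [0,0,0,0,0,0],
])

```text
t: 4.32
position: [529.4, 106.5, 101.5]
ee_rot: [-0.036, -0.239, 0.97, -0.009]
ft_force: [0.2, 1.0, -0.3]
gripper_width: 25.5
grip_force: 30.0
```

Run:
```python
from h import *
c=r.camera_info("side"); a=r.get_image("side"); cv2.imwrite("pics/s1.png",cv2.resize(a[85:205,205:345,::-1],None,fx=4,fy=4,interpolation=cv2.INTER_CUBIC))
```

```text
(no output)
```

View pics/s1.png

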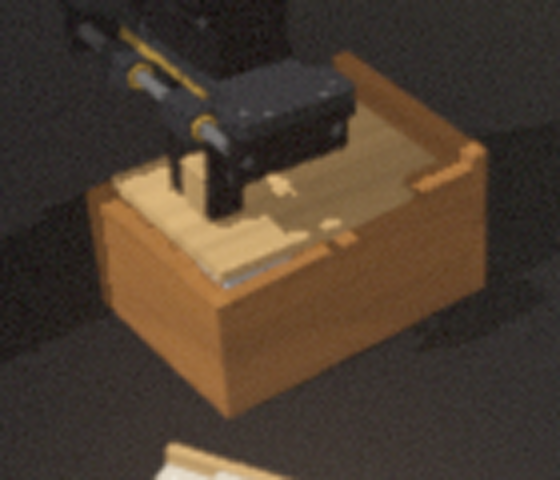

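The lid's front edge (near (220,280) in the crop) stands above the lip, with a gap below it, so I'll slide it out.

Emit:
shift_gripper([
  [4,0,0.3,0,0,0],
  [4,0,0.3,0,0,0],
  [5,0,0.4,0,0,0],
  [5,0,0.4,0,0,0],
  [5,0,0.4,0,0,0],
  [0,0,0,0,0,0],
  [0,0,0,0,0,0],
  [0,0,0,0,0,0],
])

```text
t: 5.03
position: [508.9, 95.7, 101.5]
ee_rot: [-0.036, -0.239, 0.97, -0.009]
ft_force: [-1.0, 0.9, -0.8]
gripper_width: 25.9
grip_force: 30.0
```

Run:
```python
from h import *
o=r.observe();T=rot(o['ee_rot']);B=R.from_euler('z',BX[0])
d=B.inv().apply(o['position']-[*BX[1],0]);print(d, 'tilt',np.arccos(-T.as_matrix()[2,2]))
```

```text
[-78.07096376  -0.8999413  101.54110028] tilt 0.0750189600952985
```

Emit:
shift_gripper([
  [7,0,0.5,0,0,0],
  [7,0,0.5,0,0,0],
  [7,0,0.5,0,0,0],
  [7,0,0.5,0,0,0],
  [0,0,-3,0,0,0],
  [0,0,-10,0,0,0],
  [0,0,-15,0,0,0],
  [0,0,-15,0,0,0],
])

```text
t: 5.7
position: [486.9, 84.2, 145.5]
ee_rot: [-0.037, -0.239, 0.97, -0.009]
ft_force: [-0.5, 0.0, -1.3]
gripper_width: 25.3
grip_force: 30.0
```

Emit:
shift_gripper([
  [0,0,-5,0,-0.025,0],
  [0,5,0,0,-0.025,0],
  [0,15,0,0,-0.025,0],
  [0,25,0,0,0,0],
  [0,30,0,0,0,0],
  [0,30,0,0,0,0],
  [0,30,0,0,0,0],
  [0,30,0,0,0,0],
])

```text
t: 6.37
position: [409.8, 231.6, 149.8]
ee_rot: [0.001, -0.239, 0.971, 0.0]
ft_force: [-0.1, 1.1, -1.3]
gripper_width: 25.8
grip_force: 30.0
```

Emit:
shift_gripper([
  [0,15,0,0,0,0],
  [0,5,0,0,0,0],
  [0,0,0,0,0,0],
  [0,0,0,0,0,0],
])

```text
t: 6.7
position: [401.8, 247.3, 149.5]
ee_rot: [0.0, -0.239, 0.971, -0.0]
ft_force: [0.8, 0.1, -1.8]
gripper_width: 25.7
grip_force: 30.0
```

Run:
```python
from h import *
go((*loc(BX,-110,185),16),BX[0]); print(r.observe()['ft_force'],r.observe()['gripper_width'])
```

```text
t 6.7 pos [401.8 247.3 149.5] d_tool [  7.5   2.  133.5]
rotvec [-0.0004  0.0004  0.    ]
[ 0.7889095   0.10862316 -1.75377303] 25.666495902548654
```

Emit:
shift_gripper([
  [0,3,25,0,0,0],
  [0,0,30,0,0,0],
  [0,0,30,0,0,0],
  [0,0,20,0,0,0],
  [0,0,15,0,0,0],
  [0,0,7,0,0,0],
  [0,0,5,0,0,0],
  [0,0,0,0,0,0],
])

```text
t: 7.37
position: [400.3, 249.9, 17.1]
ee_rot: [-0.0, -0.239, 0.971, -0.0]
ft_force: [-0.8, 0.2, -1.6]
gripper_width: 26.0
grip_force: 30.0
```

Emit:
shift_gripper([
  [0,0,1,0,0,0],
  [0,0,1,0,0,0],
  [0,0,1,0,0,0],
  [0,0,1,0,0,0],
  [0,0,0,0,0,0],
  [0,0,0,0,0,0],
])

```text
t: 7.87
position: [400.0, 250.9, 13.6]
ee_rot: [0.0, -0.239, 0.971, 0.0]
ft_force: [-0.2, -0.9, -2.4]
gripper_width: 25.4
grip_force: 30.0
```

Emit:
shift_gripper([
  [0,0,1,0,0,0],
  [0,0,1,0,0,0],
  [0,0,0,0,0,0],
  [0,0,0,0,0,0],
])

```text
t: 8.2
position: [400.1, 251.0, 13.0]
ee_rot: [0.0, -0.239, 0.971, 0.0]
ft_force: [-7.5, -5.4, 22.1]
gripper_width: 25.5
grip_force: 30.0
```

Emit:
shift_gripper([
  [0,0,0,0,0,0],
  [0,0,0,0,0,0],
  [0,0,0,0,0,0],
  [0,0,0,0,0,0],
  [0,0,0,0,0,0],
], jaw=50)

```text
t: 8.62
position: [399.9, 250.8, 11.3]
ee_rot: [-0.0, -0.239, 0.971, -0.0]
ft_force: [0.9, -0.1, 1.1]
gripper_width: 47.6
grip_force: 0.0
```

Emit:
shift_gripper([
  [0,0,-10,0,0,0],
  [0,0,-25,0,0,0],
  [0,0,-35,0,0,0],
  [0,0,-35,0,0,0],
  [0,0,-35,0,0,0],
  [0,0,-30,0,0,0],
  [0,0,0,0,0,0],
  [0,0,0,0,0,0],
])

```text
t: 9.28
position: [400.8, 251.5, 183.8]
ee_rot: [0.002, -0.239, 0.971, 0.001]
ft_force: [-0.2, 0.4, -1.3]
gripper_width: 49.9
grip_force: 0.0
```

Run:
```python
from h import *
a=r.get_image("top"); cv2.imwrite("pics/t2.png",a[:,:,::-1])
```

```text
(no output)
```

View pics/t2.png

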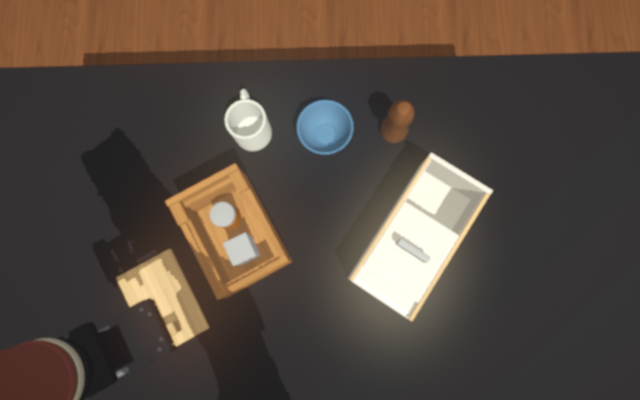

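The lid lies flat at left, around (163,300). The jar's round cap is at (222,214), the +x place, and the square tin is at (240,249). Next I'll measure the cap.

Run:
```python
from h import *
c=r.camera_info("top"); a=cv2.imread("pics/t2.png"); h=cv2.cvtColor(a,cv2.COLOR_BGR2HSV)
m=((h[...,1]<70)&(h[...,2]>90)).astype(np.uint8); k=np.zeros_like(m);k[195:275,195:265]=1;m*=k
m=cv2.morphologyEx(m,cv2.MORPH_OPEN,np.ones((3,3)))
B=R.from_euler('z',BX[0])
for q in cv2.findContours(m,0,2)[0]:
    if cv2.contourArea(q)<100: continue
    (u,v),rad=cv2.minEnclosingCircle(q); z=72 if v<230 else 70
    M=cv2.moments(q); u2,v2=M['m10']/M['m00'],M['m01']/M['m00']
    P=cast(c,[(u,v),(u2,v2)],z); print((u,v,rad),(u2,v2),P.round(1).tolist(),B.inv().apply(P-[*BX[1],0]).round(1).tolist(), rad*765/423)
go((*loc(BX,36,0),150),BX[0])
```

```text
(241.37017822265625, 248.84950256347656, 18.671981811523438) (240.92775581906017, 248.97738252086074) [[546.0, 110.8, 70.0], [545.8, 111.6, 70.0]] [[-38.1, -4.8, 70.0], [-38.0, -4.0, 70.0]] 33.768477744244514
(222.04054260253906, 213.770263671875, 12.919817924499512) (222.09690721649486, 213.7189003436426) [[610.5, 146.9, 72.0], [610.6, 146.8, 72.0]] [[35.7, -2.7, 72.0], [35.8, -2.8, 72.0]] 23.365628161328903
t 9.33 pos [400.  250.9 182.1] d_tool [-138.3 -187.2   32.2]
rotvec [0.0004 0.0013 0.0005]
```

Emit:
shift_gripper([
  [-17.3,-23.7,0,0,0,0],
  [-17.3,-23.7,0,0,0,0],
  [-17.3,-23.7,0,0,0,0],
  [-17.3,-23.7,0,0,0,0],
  [-17.3,-23.7,0,0,0,0],
  [-17.3,-23.7,0,0,0,0],
  [-17.3,-23.7,0,0,0,0],
  [-17.3,-23.7,0,0,0,0],
], jaw=58)

```text
t: 10.0
position: [610.8, 146.2, 179.6]
ee_rot: [-0.001, -0.239, 0.971, -0.0]
ft_force: [-0.8, 0.7, 0.6]
gripper_width: 58.2
grip_force: 0.0
```

Emit:
shift_gripper([
  [0,0,0,0,0,0],
  [0,0,0,0,0,0],
  [0,0,0,0,0,0],
])

```text
t: 10.25
position: [609.5, 147.4, 180.0]
ee_rot: [-0.001, -0.239, 0.971, -0.0]
ft_force: [-1.4, -0.2, 0.7]
gripper_width: 58.5
grip_force: 0.0
```

Run:
```python
from h import *
go((610.5,146.9,44),BX[0])
c=r.camera_info("wrist"); print(proj(c,[[610.5,146.9,72]]))
```

```text
t 10.25 pos [609.5 147.4 180. ] d_tool [ -1.   -0.9 135.9]
rotvec [ 0.0006 -0.0027  0.0005]
[[320.03113768 195.71205322]]
```

Emit:
shift_gripper([
  [-0.6,-0.5,25,0,0,0],
  [0,0,25,0,0,0],
  [0,0,25,0,0,0],
  [0,0,20,0,0,0],
  [0,0,10,0,0,0],
  [0,0,0,0,0,0],
])

```text
t: 10.75
position: [608.8, 147.7, 73.9]
ee_rot: [-0.002, -0.24, 0.971, 0.0]
ft_force: [-0.4, -1.2, 0.3]
gripper_width: 57.9
grip_force: 0.0
```

Emit:
shift_gripper([
  [0,0,10,0,0,0],
  [0,0,10,0,0,0],
  [0,0,6,0,0,0],
  [0,0,5,0,0,0],
  [0,0,0,0,0,0],
  [0,0,0,0,0,0],
])

```text
t: 11.25
position: [611.3, 147.0, 45.4]
ee_rot: [-0.0, -0.239, 0.971, -0.0]
ft_force: [-0.3, 0.1, 0.2]
gripper_width: 57.6
grip_force: 0.0
```

Emit:
shift_gripper([
  [0,0,0,0,0,0],
  [0,0,0,0,0,0],
  [0,0,0,0,0,0],
  [0,0,0,0,0,0],
  [0,0,0,0,0,0],
], jaw=30)

```text
t: 11.67
position: [611.6, 147.2, 45.9]
ee_rot: [0.0, -0.239, 0.971, 0.0]
ft_force: [-1.0, 0.7, 2.8]
gripper_width: 45.7
grip_force: 30.0
```

Emit:
shift_gripper([
  [0,0,-3,0,0,0],
  [0,0,-10,0,0,0],
  [0,0,-20,0,0,0],
  [0,0,-25,0,0,0],
  [0,0,-30,0,0,0],
  [0,0,-30,0,0,0],
  [0,0,-30,0,0,0],
  [0,0,0,0,0,0],
])

```text
t: 12.33
position: [614.2, 147.4, 201.0]
ee_rot: [0.005, -0.239, 0.971, 0.0]
ft_force: [0.8, -0.9, -0.6]
gripper_width: 45.2
grip_force: 30.0
```

Run:
```python
from h import *
c=r.camera_info("top"); 
P=cast(c,[(394,131)],27)[0];Q=cast(c,[(402,112)],128)[0];print(P,Q)
B=R.from_euler('z',CH[0]);print(B.inv().apply(np.array([P,Q])-[*CH[1],0]))
a=cv2.imread("pics/t2.png");h=cv2.cvtColor(a,cv2.COLOR_BGR2HSV)
m=cv2.inRange(h,(0,90,40),(18,255,255))[95:150,370:425];x,y,w,hh=cv2.boundingRect(m);print(x+370,y+95,w,hh)
t=loc(CH,80,0);go((*t,190),CH[0]);go((*t,190),CH[0]+np.pi/2);print(r.observe()['joints'].round(2))
```

```text
[ 775.95633814 -180.95910021   27.        ] [ 777.04895484 -179.90792241  128.        ]
[[156.41455741 142.71947763  27.        ]
 [156.72398076 144.20374283 128.        ]]
381 100 34 43
t 12.33 pos [614.2 147.4 201. ] d_tool [ 171.1 -365.5    9.8]
rotvec [0.0039 0.0092 1.0818]
t 12.33 pos [614.2 147.4 201. ] d_tool [ 171.1 -365.5    9.8]
rotvec [-0.0036  0.0089 -0.489 ]
[-0.58  0.31  0.35  1.57 -0.11  1.28  1.83]
```

Emit:
shift_gripper([
  [8,-15,0,0,0,0],
  [14,-30,0,0,0,0],
  [14,-30,0,0,0,0],
  [14,-30,0,0,0,0],
  [14,-30,0,0,0,0],
  [14,-30,0,0,0,0],
  [14,-30,0,0,0,0],
  [14,-30,0,0,0,0],
])

```text
t: 13.0
position: [621.6, -103.0, 193.8]
ee_rot: [0.0, -0.239, 0.971, 0.0]
ft_force: [0.6, -0.2, -0.7]
gripper_width: 45.5
grip_force: 30.0
```

Emit:
shift_gripper([
  [14,-30,0,0,0,0],
  [14,-30,0,0,0,0],
  [14,-30,0,0,0,0],
  [14,-30,0,0,0,0],
  [9,-20,0,0,0,0],
  [0,0,0,0,0,0],
])

```text
t: 13.5
position: [627.3, -262.6, 193.6]
ee_rot: [-0.001, -0.236, 0.972, -0.002]
ft_force: [-2.1, 0.4, -1.0]
gripper_width: 46.0
grip_force: 30.0
```

Emit:
shift_gripper([
  [0,0,0,0,0,0.05],
  [0,0,0,0,0,0.1],
  [0,0,0,0,0,0.12],
  [0,0,0,0,0,0.12],
  [0,0,0,0,0,0.12],
  [0,0,0,0,0,0.12],
  [0,0,0,0,0,0.12],
  [0,0,0,0,0,0.12],
])

```text
t: 14.17
position: [629.4, -254.9, 193.6]
ee_rot: [-0.0, 0.195, 0.981, 0.0]
ft_force: [0.9, 0.2, -1.9]
gripper_width: 45.5
grip_force: 30.0
```

Emit:
shift_gripper([
  [0,0,0,0,0,0.12],
  [0,0,0,0,0,0.09],
  [0,0,0,0,0,0],
  [0,0,0,0,0,0],
  [0,0,0,0,0,0],
])

```text
t: 14.58
position: [629.5, -255.2, 193.5]
ee_rot: [-0.0, 0.292, 0.956, 0.0]
ft_force: [0.1, -0.3, -2.0]
gripper_width: 45.6
grip_force: 30.0
```

Run:
```python
from h import *
t=loc(CH,80,0);go((*t,145),CH[0]);print(r.observe()['joints'].round(2))
```

```text
t 14.58 pos [ 629.5 -255.2  193.5] d_tool [-2.7  1.2 48.5]
rotvec [ 0.0001 -0.0001  0.0059]
[-0.19  0.48  0.72  1.45 -0.32  1.33  1.53]
```

Emit:
shift_gripper([
  [-2.7,1.2,15,0,0,0],
  [0,0,25,0,0,0],
  [0,0,25,0,0,0],
  [0,0,25,0,0,0],
  [0,0,20,0,0,0],
  [0,0,15,0,0,0],
  [0,0,8,0,0,0],
  [0,0,0,0,0,0],
])

```text
t: 15.25
position: [631.3, -255.7, 58.2]
ee_rot: [-0.002, 0.294, 0.956, -0.0]
ft_force: [-0.2, -0.0, -2.0]
gripper_width: 45.3
grip_force: 30.0
```

Emit:
shift_gripper([
  [0,0,4,0,0,0],
  [0,0,3,0,0,0],
  [0,0,2,0,0,0],
  [0,0,1.5,0,0,0],
  [0,0,1,0,0,0],
  [0,0,1,0,0,0],
  [0,0,0,0,0,0],
  [0,0,0,0,0,0],
])

```text
t: 15.92
position: [632.4, -256.1, 48.1]
ee_rot: [0.0, 0.294, 0.956, 0.0]
ft_force: [-0.9, -1.3, -1.5]
gripper_width: 45.3
grip_force: 30.0
```

Emit:
shift_gripper([
  [0,0,0.5,0,0,0],
  [0,0,0.5,0,0,0],
  [0,0,0.5,0,0,0],
  [0,0,0,0,0,0],
  [0,0,0,0,0,0],
])

```text
t: 16.33
position: [632.3, -256.1, 46.4]
ee_rot: [-0.0, 0.294, 0.956, -0.0]
ft_force: [-0.2, -0.3, -1.8]
gripper_width: 45.2
grip_force: 30.0
```

Emit:
shift_gripper([
  [0,0,0.4,0,0,0],
  [0,0,0,0,0,0],
  [0,0,0,0,0,0],
])

```text
t: 16.58
position: [632.3, -256.1, 46.0]
ee_rot: [-0.0, 0.294, 0.956, -0.0]
ft_force: [0.1, -0.4, -1.5]
gripper_width: 45.4
grip_force: 30.0
```

Emit:
shift_gripper([
  [0,0,0.4,0,0,0],
  [0,0,0,0,0,0],
  [0,0,0,0,0,0],
])

```text
t: 16.83
position: [632.4, -256.2, 46.0]
ee_rot: [0.0, 0.294, 0.956, 0.0]
ft_force: [-1.0, 0.6, 2.4]
gripper_width: 45.4
grip_force: 30.0
```

Contact is felt: the vertical force went from −1.7 N to +2.4 N. I'll release and rise.

Emit:
shift_gripper([
  [0,0,0,0,0,0],
  [0,0,0,0,0,0],
  [0,0,0,0,0,0],
  [0,0,0,0,0,0],
  [0,0,0,0,0,0],
], jaw=58)

```text
t: 17.25
position: [632.4, -256.1, 45.6]
ee_rot: [-0.0, 0.294, 0.956, -0.0]
ft_force: [0.8, 0.0, 0.2]
gripper_width: 57.8
grip_force: 0.0
```

Emit:
shift_gripper([
  [0,0,-5,0,0,0],
  [0,0,-15,0,0,0],
  [0,0,-20,0,0,0],
  [0,0,-25,0,0,0],
  [0,0,-25,0,0,0],
  [0,0,-20,0,0,0],
  [0,0,0,0,0,0],
  [0,0,0,0,0,0],
])

```text
t: 17.92
position: [633.2, -256.7, 158.3]
ee_rot: [0.002, 0.294, 0.956, 0.0]
ft_force: [-0.2, -0.1, -1.1]
gripper_width: 58.1
grip_force: 0.0
```

Run:
```python
from h import *
go((*loc(CH,-65,0),150),CH[0])
```

```text
t 17.92 pos [ 633.2 -256.7  158.3] d_tool [146.3   0.7   7.8]
rotvec [0.0012 0.0034 0.0022]
```

Emit:
shift_gripper([
  [18,0,0,0,0,0],
  [24,0,0,0,0,0],
  [25,0,0,0,0,0],
  [25,0,0,0,0,0],
  [25,0,0,0,0,0],
  [22,0,0,0,0,0],
  [7,0,0,0,0,0],
  [0,0,0,0,0,0],
], jaw=0)

```text
t: 18.58
position: [510.5, -172.8, 155.5]
ee_rot: [-0.0, 0.293, 0.956, 0.001]
ft_force: [0.1, -0.1, 0.1]
gripper_width: 12.5
grip_force: 0.0
```

Run:
```python
from h import *
a=r.get_image("side"); b=r.get_image("top")
f=lambda im:cv2.resize(im,(480,440),interpolation=cv2.INTER_CUBIC)[:,:,::-1]
cv2.imwrite("pics/j3.png",np.hstack([f(a[190:310,215:375]),f(b[145:325,340:500])])[:, ::1][:, :960])
im=cv2.imread("pics/j3.png");cv2.imwrite("pics/j3.png",cv2.resize(im,(800,367)))
go((*loc(CH,-62,0),99),CH[0])
```

```text
t 18.68 pos [ 512.2 -174.1  155.9] d_tool [-3.2  0.3 56.9]
rotvec [0.0004 0.0006 0.0029]
```

View pics/j3.png

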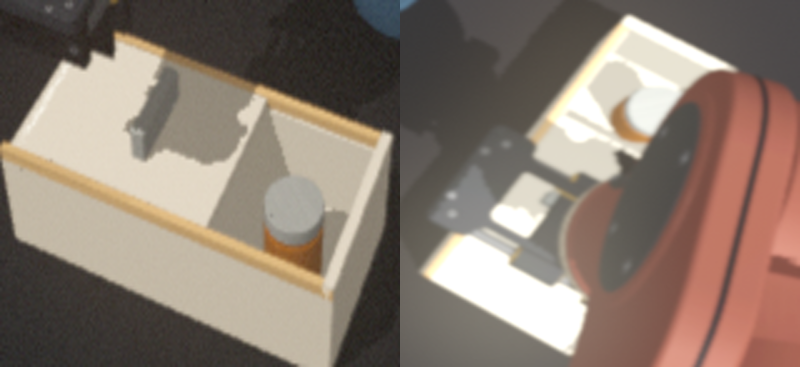

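The jar stands upright in the chest opening, with its cap at (293,205) in the left crop. The pull is upright at (155,115). Next I'll lower behind the pull and push.

Emit:
shift_gripper([
  [0,0,15,0,0,0],
  [0,0,20,0,0,0],
  [0,0,15,0,0,0],
  [0,0,6,0,0,0],
  [0,0,0,0,0,0],
], jaw=0)

```text
t: 19.1
position: [511.2, -174.7, 98.2]
ee_rot: [-0.001, 0.294, 0.956, -0.001]
ft_force: [-0.8, -0.2, -0.2]
gripper_width: -0.0
grip_force: 0.0
```

Emit:
shift_gripper([
  [-6,0,0,0,0,0],
  [-6,0,0,0,0,0],
  [-6,0,0,0,0,0],
  [-8,0,0,0,0,0],
  [-10,0,0,0,0,0],
  [-10,0,0,0,0,0],
  [-10,0,0,0,0,0],
  [-10,0,0,0,0,0],
])

```text
t: 19.77
position: [567.2, -211.8, 99.6]
ee_rot: [0.0, 0.294, 0.956, -0.0]
ft_force: [-1.7, 1.1, 0.2]
gripper_width: 0.5
grip_force: 0.9
```

Emit:
shift_gripper([
  [-8,0,0,0,0,0],
  [-8,0,0,0,0,0],
  [-8,0,0,0,0,0],
  [-5,0,0,0,0,0],
  [-3,0,0,0,0,0],
  [0,0,0,0,0,0],
])

```text
t: 20.27
position: [593.1, -229.7, 99.6]
ee_rot: [0.0, 0.294, 0.956, -0.0]
ft_force: [-0.5, -0.2, 0.1]
gripper_width: 0.1
grip_force: 0.0
```

Run:
```python
from h import *
o=r.observe();print(R.from_euler('z',CH[0]).inv().apply([o['position']-[*CH[1],0],o['ft_force']]))
```

```text
[[32.92652386 -0.63877972 99.62047886]
 [-0.25523835 -0.47700448  0.10285736]]
```

Pushing the last ~10 mm in small steps until the frame stops it.

Emit:
shift_gripper([
  [-2,0,0,0,0,0],
  [-2,0,0,0,0,0],
  [-2,0,0,0,0,0],
  [-1,0,0,0,0,0],
  [0,0,0,0,0,0],
])

```text
t: 20.68
position: [598.5, -233.2, 99.7]
ee_rot: [0.0, 0.294, 0.956, -0.0]
ft_force: [-0.9, -0.6, -0.1]
gripper_width: 0.4
grip_force: 0.3
```

Emit:
shift_gripper([
  [-1,0,0,0,0,0],
  [-1,0,0,0,0,0],
  [0,0,0,0,0,0],
])

```text
t: 20.93
position: [600.2, -234.3, 99.7]
ee_rot: [0.0, 0.294, 0.956, -0.0]
ft_force: [-1.2, 1.1, -0.1]
gripper_width: 0.2
grip_force: 0.4
```

Emit:
shift_gripper([
  [-1,0,0,0,0,0],
  [-1,0,0,0,0,0],
  [0,0,0,0,0,0],
])

```text
t: 21.18
position: [600.8, -234.6, 99.6]
ee_rot: [-0.001, 0.294, 0.956, 0.0]
ft_force: [-6.9, 3.0, 4.7]
gripper_width: 0.4
grip_force: 3.8
```

Emit:
shift_gripper([
  [-0.7,0,0,0,0,0],
  [0,0,0,0,0,0],
  [0,0,0,0,0,0],
  [0,0,0,0,0,0],
])

```text
t: 21.52
position: [600.9, -234.7, 99.6]
ee_rot: [-0.002, 0.294, 0.956, 0.001]
ft_force: [-9.9, 4.8, 7.4]
gripper_width: 0.5
grip_force: 5.3
```

Emit:
shift_gripper([
  [4,0,0,0,0,0],
  [8,0,0,0,0,0],
  [20,0,-10,0,0,0],
  [20,0,-25,0,0,0],
  [20,0,-30,0,0,0],
  [20,0,-30,0,0,0],
  [20,0,-30,0,0,0],
  [20,0,0,0,0,0],
])

```text
t: 22.18
position: [494.8, -162.2, 229.9]
ee_rot: [0.004, 0.294, 0.956, 0.001]
ft_force: [1.2, 0.1, 1.2]
gripper_width: 0.4
grip_force: 0.0
```

Emit:
shift_gripper([
  [0,-30,0,0,0,0],
  [0,-30,0,0,0,0],
  [0,-30,0,0,0,0],
  [0,0,0,0,0,0],
  [0,0,0,0,0,0],
])

```text
t: 22.6
position: [441.8, -237.1, 225.0]
ee_rot: [0.001, 0.296, 0.955, 0.001]
ft_force: [0.4, 0.1, -0.5]
gripper_width: 0.5
grip_force: 0.0
```

Run:
```python
from h import *
a=r.get_image("side"); b=r.get_image("top"); print(r.observe()['t'],r.observe()['position'])
cv2.imwrite("pics/e.png",np.vstack([a[60:320,100:500],b[90:380,80:480+20][:, :400]])[:,:,::-1])
```

```text
22.7 [ 443.07513052 -235.14057642  224.68360646]
```

View pics/e.png

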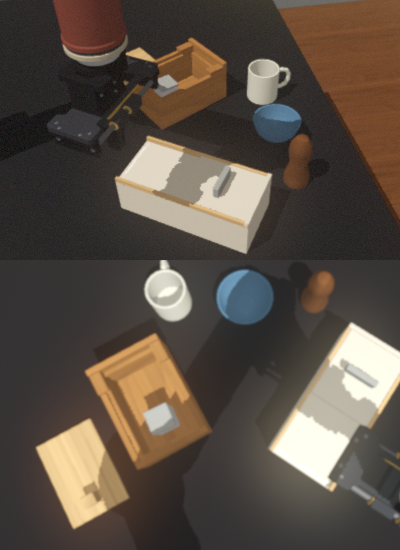

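The hatch is shut, with the pull at (222,180) by the far end. The lid is flat with its handle up at (83,475), the tin stands in the box at (160,418), the bystanders are in place, and the arm is clear.

```bash
python3 -c "
from station import r
print(r.sign_off())"
```

```text
the job is handed in; nothing more can be done
None
```

I handed the job in at about 22.7 s: the lid lies flat on the counter, handle up; the jar stood upright in the chest when I last saw it, before the hatch was pushed shut; the tin is still in the box and the bystanders look undisturbed (no verdict was returned).

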